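# Dry layout of a relay on a layout plate

## Robot

A 6-joint arm with a two-finger parallel gripper is mounted at the origin on a cart in front of the work surface, level with it; the furniture and walls round the work are solid. World frame = base frame: x ahead of the robot, y to its left, z up, the work surface at z = 0. Lengths are in m, angles in rad, forces in N, time in s.
With the tool pointing down it reaches from about 0.425 to 0.95 m from the base axis. Payload 3.5 kg.
Tool frame: the origin (TCP) lies on the centre line of the jaws, within the pads' length; the fingertips stand 22 mm ahead of it and the grasp point (between the pads) lies 3 mm ahead of it (r.tip_extent is the distance from the TCP to the fingertips, in m); z points along the fingers, y is the line along which they close (so a half turn about z gives the same grasp; the last joint's range is limited). The gripper opens to 85 mm and grips with 20 to 120 N. Pads are 22 mm wide; open, the fingers measure 114 mm over their backs; the gripper's body (76 mm by 85 mm) begins 54 mm behind the grasp point. The pads swing forward as they close: fully open they stand 13 mm farther back than shut.
Start: joints at [-1.272, 0.286, 1.577, -0, 1.279, -0.15], TCP at [0.293, -0.608, 0.224] pointing down, gripper open.
Joint ranges: [-2.77, 2.77], [-0.9, 2.22], [0.21, 2.48], [-1.53, 4.67], [0.24, 2.81], [-2.84, 2.84]. Speed limits (rad/s): [2.79, 2.79, 3.14, 3.14, 3.14, 3.14].

## Interface

Orientations are given as a unit quaternion [x, y, z, w].
In Python, from plant import r, optics gives the robot as it stands.
- The arm moves only by the tool drive_tool, never from a script. Its argument "plan" is one flat list of numbers, 5 for each row, row after row: the shift along the tool's x, y, z each as a share of 120 mm, from -1 to 1, then the turn about the tool's z as a share of 0.12 rad, from -1 to 1, then the gripper command: -1 is shut, 1 is fully open, values between are in proportion. A call has 1 to 5 rows; each row shifts and turns the commanded pose from where the row before left it, along the tool's axes as they then stand; what a row does not reach is not made up. A row lasts 1/10 s, in which the tool goes at most 50 mm and 8.59 degrees, less where a joint would pass 70% of its speed; a pose out of reach is approached as far as the arm can. A call with a number of a shift or a turn outside -1 to 1 is refused whole. A call with a gripper value outside its range is refused whole. The fingers move at their own pace and stop on an object; "squeeze" is the grip in N (left out, the last holds). Time passes only in rows, so rows that do not move let the fingers close. It gives the time, the measured TCP pose, the force, the opening and the grip force at its end, in the units of the state.
- r.get_obs(): the state, without advancing time (a new reading comes with each control period).
- optics.capture(name): name is "side" or "top" or "wrist"; returns the picture (400x640x3 uint8, red, green, blue); there is no depth.
- optics.camera_model(name): a dict with "vfov" (degrees; the focal length in pixels is half the picture's height over the tangent of half this angle, whatever the lens; pixels are square), "cx", "cy" (the principal point, pixels), "k1" (the pictures are not rectified: a ray, as slopes to the right and down, at radius r is drawn at 1 + k1 r^2 times it, then the intrinsics apply), "cam_to_world" (4x4, takes a point from camera to world coordinates); the wrist camera has in their place "tool_from_camera" (4x4, takes a point from camera to tool coordinates, whose origin is the TCP and whose axes are the flange's). Camera axes: x right, y up, looking along -z (the intrinsics and any distortion apply to the point x, -y, -z); pixel columns grow to the right and rows downward; lengths in m; the calibration is good to about 2 mm. A picture is of the moment at which its call begins: read the wrist's pose just before it. camera_model takes no time and is no camera call.
- r.close_job(): hands the job in; it is judged then, once.
Trained networks look in the newest picture that a camera, given by its name, has taken for a name from the list of things; names that differ only in an ending like _2 or _b are one class to them, and where a whole thing is asked for, a point or a joint stands for the part that bears it (a point fixed in the world has none). Each returns a list of dicts, best first, with "p" (0 to 1); they miss things now and then, are a little off and sometimes report something else, mostly with a low value. They report only what shows in the picture. A call takes as long as a camera call.
- optics.outline_of(name, camera): "mask" (400x640 bool, what is visible of it) and "centre" ([column, row] in pixels, amid what is visible of it).
- optics.spot_point(name, camera): "centre" ([column, row] in pixels: a listed point, or the origin of a listed thing).
The state is a dict: "clock": time; "qpos": joint angles; "qd": joint speeds; "tau": joint torques, N m; "position": TCP position; "tcp_rot": TCP orientation; "wrist_force": force on the tool from outside, world axes, zero at the start; "torque": the same for the moment, N m; "width": finger opening in m; "finger_force": force on a finger pad.
Only numpy, scipy, OpenCV 4.12 (cv2) and the standard library are available. Lean on these libraries where they do the work, as an engineer would, in place of code of your own. Each camera call takes 0.05 s, during which the arm holds its last target. There are 200 camera calls.

## Task

Lay the relay parts out on the aluminium plate, all on its engraved centre line: stand the objective upright midway between the post holder and the mirror mount, stand the eyepiece upright (the way it stands now) midway between the objective and the mirror mount, and lay the adaptor ring flat midway between the objective and the post holder. Close the ring against dust by laying the lens cap flat and centred on top of it. Leave the amber bottle and the small standing carton beside it where they stand, and let go of everything.

Things in the scene. Friction and masses are not known exactly. Their poses are not given: they have to be found in the camera images.
- plate: Fixed bare aluminium strip on the desk, 390 mm long (x) by 75 wide (y) by 8 thick, tapped holes along both long edges, an engraved line along its middle. Origin at the centre of its underside; the line runs along its x, on top (8 mm up). Post holder and mirror mount are bolted on the line, each 160 mm from the plate's middle; which is at which end changes.
- holder: Post holder bolted to the plate: black upright barrel 25 mm across and 50 mm tall on a round foot 39 mm across, with a silver thumb screw sticking out sideways. Origin at the centre of its underside, on the plate's top.
- mount: Mirror mount bolted to the plate: black square mount 48 x 46 mm in plan and 46 mm tall, a round silver mirror on its face and two silver knobs on its back, standing at 45 degrees to the engraved line. Origin at the centre of its underside, on the plate's top.
- objective: Loose microscope objective standing upright on its thread: silver-white barrel 28 mm across from 5 to 30 mm height, tapering to its tip at 44 mm, a thin ring round the barrel, 120 g. Origin at the centre of its underside, z up along its axis. Grasp the barrel.
- eyepiece: Loose eyepiece standing upright: pale metal barrel 30 mm across up to 21 mm height, black knurled ring 35 mm across from 21 to 39 mm, soft black eyecup to 50 mm, 110 g. Origin at the centre of its underside, z up along its axis. Grasp the knurled ring.
- ring: Loose black adaptor ring lying flat: outside 47 mm across, hole about 32 mm across, 14 mm high, 70 g. Origin at the centre of its underside (in the hole), z up. Grasp across the outside.
- cap: Loose black lens cap, a plain closed disc lying flat: 42 mm across, 8 mm thick, 20 g. Origin at the centre of its underside, z up. Grasp across the outside.
- bottle: Bystander, loose: amber dropper bottle standing upright, 37 mm across, red rubber bulb on top, 106 mm tall. Origin at the centre of its underside.
- box: Bystander, loose: small closed folding carton standing upright near the bottle, 37 x 50 mm in plan, 72 mm tall, white with a coloured band. Origin at the centre of its underside.

How it is judged:
At the end, for the whole second after the job is handed in: On the plate, within 15 mm of its line: objective upright within 15 mm of the middle; eyepiece upright 65-95 mm from the mount, ring flat 65-95 mm from the holder, both 62-98 mm from the objective (centres). Cap flat on the ring, centred within 10 mm. All released, at rest (horizontal distance between objective and plate below 0.015 m and z of objective in the frame of plate between 0.004 and 0.012 m and angle between each of objective, eyepiece, ring's own z axis and vertical below 0.1 rad and z of eyepiece in the frame of plate between 0.004 and 0.012 m and z of ring in the frame of plate between 0.004 and 0.012 m and y of eyepiece in the frame of plate between -0.015 and 0.015 m and horizontal distance between eyepiece and mount between 0.065 and 0.095 m and horizontal distance between eyepiece and objective between 0.062 and 0.098 m and y of ring in the frame of plate between -0.015 and 0.015 m and horizontal distance between ring and holder between 0.065 and 0.095 m and horizontal distance between ring and objective between 0.062 and 0.098 m and horizontal distance between cap and ring below 0.01 m and angle between cap's own z axis and vertical below 0.12 rad and z of cap in the frame of ring between 0.01 and 0.018 m and linear speed of each of objective, eyepiece, ring, cap below 0.02 m/s); the robot touches nothing.
It fails at once if the amber bottle is pushed more than 2 cm from where it stood (distance of bottle from where it was at the start of the episode above 0.02 m).
It fails at once if the small carton is pushed more than 2 cm from where it stood (distance of box from where it was at the start of the episode above 0.02 m).
It fails at once if the amber bottle is tipped (angle between bottle's own z axis and vertical above 0.4 rad).
It also fails if it takes over 106 s, if anything falls off the work surface, if the arm or the gripper's body presses on something with over 40 N, if the wrist force passes 120 N, or if a joint passes its speed limit or range.

## Working session

There is one attempt and no reset: what is moved stays moved. The work goes in short steps, Python scripts to look and compute and a tool call to move; the robot and the scene stay as the last step left them, time stands still between calls to the robot, and variables do not carry over. Pictures are saved under pics/ and viewed, at most 14 in all, crops included, and the job is handed in when it is done.

Besides the shell and the picture viewer there is one more tool, called after "Request:" as name(argument=value, ...), one argument or row to a line, values as JSON. drive_tool: Moves the arm, as the interface text tells. Its arguments: {"type":"object","properties":{"plan":{"type":"array"},"squeeze":{"type":"number"}},"required":["plan"]}

```bash
mkdir -p pics; ls; cat > h.py <<'E'
import numpy as np, cv2
from plant import r, optics
from scipy.spatial.transform import Rotation as R
def snap(cam, fn=None):
    o=r.get_obs(); im=optics.capture(cam)
    if fn: cv2.imwrite('pics/'+fn+'.png', im[:,:,::-1])
    return o, im
def cam(name, o=None):
    m=optics.camera_model(name)
    if 'cam_to_world' in m: T=np.array(m['cam_to_world'])
    else:
        W=np.eye(4); W[:3,:3]=R.from_quat(o['tcp_rot']).as_matrix(); W[:3,3]=o['position']
        T=W@np.array(m['tool_from_camera'])
    return m,T
def ray(m,T,px):
    f=200/np.tan(np.radians(m['vfov'])/2)
    d=np.array([(px[0]-m['cx'])/f,(px[1]-m['cy'])/f]); u=d.copy()
    for _ in range(20): u=d/(1+m['k1']*(u@u))
    v=T[:3,:3]@np.array([u[0],-u[1],-1.0]); return T[:3,3],v
def at_z(m,T,px,z):
    c,v=ray(m,T,px); return c+v*(z-c[2])/v[2]
def proj(m,T,P):
    f=200/np.tan(np.radians(m['vfov'])/2)
    p=T[:3,:3].T@(np.array(P)-T[:3,3]); u=np.array([p[0],-p[1]])/-p[2]
    u=u*(1+m['k1']*(u@u)); return u*f+[m['cx'],m['cy']]
E
python3 - <<'E'
from h import *
o,im=snap('top','top0')
m,T=cam('top'); print(m, o['position'],o['tcp_rot'],o['width'])
hz=dict(plate=.008,holder=.008,mount=.008,objective=0,eyepiece=0,ring=0,cap=0,bottle=0,box=0)
for n,z in hz.items():
    s=optics.spot_point(n,'top'); print(n,[(round(a['p'],2),np.round(a['centre']),np.round(at_z(m,T,a['centre'],z)[:2],4)) for a in s[:3]])
snap('side','side0')
m,T=cam('side'); print(m)
for n,z in hz.items():
    s=optics.spot_point(n,'side'); print(n,[(round(a['p'],2),np.round(a['centre']),np.round(at_z(m,T,a['centre'],z)[:2],4)) for a in s[:3]])
E
```

```text
pics
{'vfov': 55.64664378643032, 'cx': 317.66959167408726, 'cy': 198.49155805809244, 'k1': -7.790279483259412e-05, 'cam_to_world': array([[-0.00791409,  0.98935399, -0.14531365,  0.34820432],
       [-0.99992103, -0.00924836, -0.00850873,  0.04176323],
       [-0.00976206,  0.14523484,  0.98934905,  1.08829833],
       [ 0.        ,  0.        ,  0.        ,  1.        ]])} [ 0.29271192 -0.60748271  0.22262118] [ 9.74925256e-01  2.22529353e-01 -9.85569694e-05 -1.19262803e-03] 0.08566924916091008
plate []
holder [(0.58, array([290., 134.]), array([0.6992, 0.1328]))]
mount [(0.54, array([217., 224.]), array([0.437 , 0.3402]))]
objective [(0.43, array([381., 217.]), array([ 0.4528, -0.131 ]))]
eyepiece [(0.66, array([350., 227.]), array([ 0.424 , -0.0401])), (0.25, array([215., 224.]), array([0.4362, 0.3476]))]
ring [(0.53, array([422., 223.]), array([ 0.4348, -0.247 ]))]
cap [(0.54, array([310., 223.]), array([0.4382, 0.0723]))]
bottle []
box [(0.62, array([264., 266.]), array([0.3173, 0.2044]))]
{'vfov': 43.0000387029736, 'cx': 332.5168129353082, 'cy': 198.47367928013784, 'k1': -0.074
[... 243 characters left out ...]
    ,  0.        ,  1.        ]])}
plate [(0.93, array([344., 176.]), array([0.5523, 0.2198]))]
holder [(0.58, array([403., 196.]), array([0.6843, 0.1298]))]
mount [(0.81, array([298., 159.]), array([0.4406, 0.3036])), (0.29, array([403., 194.]), array([0.685 , 0.1364]))]
objective [(0.86, array([298., 290.]), array([ 0.4454, -0.1456]))]
eyepiece [(0.84, array([292., 257.]), array([ 0.4333, -0.0544]))]
ring [(0.7, array([287., 334.]), array([ 0.4285, -0.2471]))]
cap [(0.75, array([294., 217.]), array([0.433 , 0.0735]))]
bottle [(0.98, array([251., 204.]), array([0.3334, 0.1287]))]
box [(0.77, array([246., 186.]), array([0.3161, 0.1998])), (0.34, array([402., 196.]), array([0.686 , 0.1421]))]
```

View pics/top0.png

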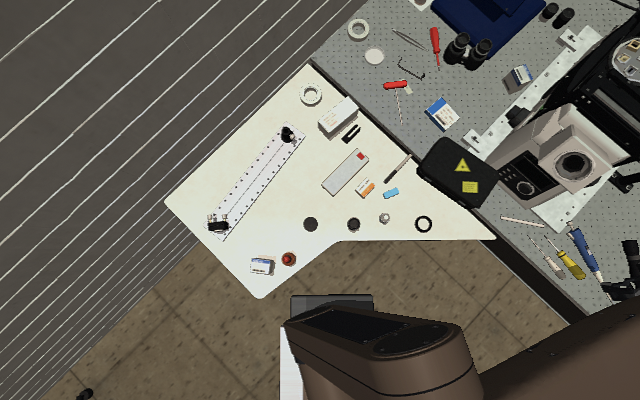

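View pics/side0.png

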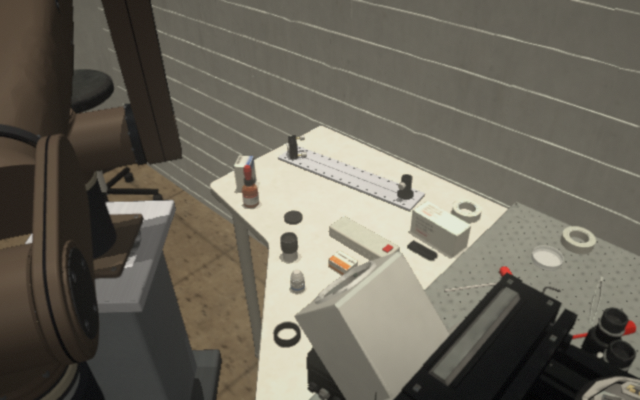

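The top view shows the mount at (217,224), holder at (289,134), ring (424,224), objective (384,217), eyepiece (353,225), cap (310,224), bottle (288,259) and box (262,266). The side view agrees. I'll move over the ring next, turning the jaws square to the plate line.

```bash
cat >> h.py <<'E'
def yaw(q):
    x=R.from_quat(q).as_matrix()[:,0]; return np.arctan2(x[1],x[0])
def plan(way, start=None, mm=45, g=1.0):
    """way: list of (x,y,z,yaw[,grip]); prints calls of 5 rows"""
    o=r.get_obs(); p=np.array(o['position']); w=yaw(o['tcp_rot'])
    if start is not None: p=np.array(start[:3]); w=start[3]
    rows=[]
    for t in way:
        if len(t)>4: g=t[4]
        d=np.array(t[:3])-p; dw=(t[3]-w+np.pi)%(2*np.pi)-np.pi
        n=int(max(1,np.ceil(np.linalg.norm(d)/(mm*1e-3)),np.ceil(abs(dw)/.12)))
        for i in range(n):
            k=n-i
            d=np.array(t[:3])-p; dw=(t[3]-w+np.pi)%(2*np.pi)-np.pi
            s=d/k; M=np.array([[np.cos(w),np.sin(w),0],[np.sin(w),-np.cos(w),0],[0,0,-1]])
            u=np.round(M.T@s/.12,2+(n==1)); a=round(-dw/k/.12,2)
            rows.append([*u,a,g]); p=p+M@u*.12; w=w-a*.12
    for i in range(0,len(rows),5): print([float(round(v,3))+0 for q in rows[i:i+5] for v in q])
    print('end',np.round(p,4),round(w,3))
E
python3 - <<'E'
from h import *
print(r.tip_extent, optics.camera_model('wrist'))
plan([(.434,-.247,.22,2.50)])
E
```

```text
0.022 {'vfov': 62.362699757124105, 'cx': 320.24677569498806, 'cy': 201.46304448965424, 'k1': -0.029426142730178084, 'tool_from_camera': array([[-1.18482296e-04,  9.45162505e-01,  3.26600405e-01,
         8.50680639e-02],
       [ 9.99999896e-01,  2.56117194e-04, -3.78413755e-04,
        -1.74061192e-03],
       [-4.41310472e-04,  3.26600327e-01, -9.45162437e-01,
        -1.50236066e-01],
       [ 0.00000000e+00,  0.00000000e+00,  0.00000000e+00,
         1.00000000e+00]])}
[0.13, -0.12, 0.0, -0.95, 1.0, 0.14, -0.11, 0.0, -0.95, 1.0, 0.16, -0.09, 0.0, -0.95, 1.0, 0.16, -0.07, 0.0, -0.95, 1.0, 0.17, -0.05, 0.0, -0.95, 1.0]
[0.18, -0.03, 0.0, -0.95, 1.0, 0.18, -0.01, 0.0, -0.95, 1.0, 0.18, 0.01, 0.0, -0.95, 1.0, 0.18, 0.03, 0.0, -0.95, 1.0, 0.17, 0.05, 0.0, -0.95, 1.0]
[0.17, 0.07, 0.0, -0.95, 1.0, 0.16, 0.09, 0.0, -0.95, 1.0, 0.15, 0.1, 0.01, -0.95, 1.0, 0.13, 0.12, 0.0, -0.95, 1.0, 0.12, 0.13, 0.01, -0.95, 1.0]
[0.1, 0.15, 0.0, -0.95, 1.0, 0.09, 0.16, 0.01, -0.95, 1.0, 0.07, 0.16, 0.0, -0.94, 1.0]
end [ 0.4336 -0.2466  0.2204] 2.5
```

Request:
drive_tool(
  plan=[0.13,-0.12,0.0,-0.95,1.0,0.14,-0.11,0.0,-0.95,1.0,0.16,-0.09,0.0,-0.95,1.0,0.16,-0.07,0.0,-0.95,1.0,0.17,-0.05,0.0,-0.95,1.0],
)

```text
clock: 1.5
position: [0.3317, -0.5077, 0.2241]
tcp_rot: [0.872, 0.49, 0.0, 0.0]
wrist_force: [0.8, 0.1, 1.0]
width: 0.0854
finger_force: 0.0
```

Request:
drive_tool(
  plan=[0.18,-0.03,0.0,-0.95,1.0,0.18,-0.01,0.0,-0.95,1.0,0.18,0.01,0.0,-0.95,1.0,0.18,0.03,0.0,-0.95,1.0,0.17,0.05,0.0,-0.95,1.0],
)

```text
clock: 2.0
position: [0.3721, -0.4071, 0.2242]
tcp_rot: [0.699, 0.715, -0.0, 0.0]
wrist_force: [0.6, -0.5, 0.2]
width: 0.0853
finger_force: 0.0
```

Request:
drive_tool(
  plan=[0.17,0.07,0.0,-0.95,1.0,0.16,0.09,0.0,-0.95,1.0,0.15,0.1,0.01,-0.95,1.0,0.13,0.12,0.0,-0.95,1.0,0.12,0.13,0.01,-0.95,1.0],
)

```text
clock: 2.5
position: [0.4109, -0.3062, 0.222]
tcp_rot: [0.47, 0.883, -0.0, 0.0]
wrist_force: [-0.2, 0.2, 0.3]
width: 0.0854
finger_force: 0.0
```

Request:
drive_tool(
  plan=[0.1,0.15,0.0,-0.95,1.0,0.09,0.16,0.01,-0.95,1.0,0.07,0.16,0.0,-0.94,1.0,0,0,0,0,1],
)

```text
clock: 2.9
position: [0.434, -0.2448, 0.2205]
tcp_rot: [0.314, 0.949, 0.0, 0.0]
wrist_force: [-0.7, -0.2, -0.2]
width: 0.0854
finger_force: 0.0
```

```bash
cat >> h.py <<'E'
from scipy.optimize import least_squares
PROF=dict(objective=[(.010,0),(.014,.005),(.014,.030),(.008,.044)],eyepiece=[(.015,0),(.015,.021),(.0175,.021),(.0175,.039),(.0165,.05)],
  ring=[(.0235,0),(.0235,.014)],cap=[(.021,0),(.021,.008)],holder=[(.0195,0),(.0195,.005),(.0125,.005),(.0125,.05)])
def cyl(n,x,y,z0):
    a=np.linspace(0,2*np.pi,48,endpoint=False)
    return np.array([[x+q*np.cos(t),y+q*np.sin(t),z0+h] for q,h in PROF[n] for t in a])
def locate(n,c,o,z0=0,guess=(.5,0)):
    m,T=cam(c,o); L=optics.outline_of(n,c); out=[]
    for l in L[:2]:
        rr,cc=np.nonzero(l['mask'])
        if len(rr)<20: continue
        b=np.array([np.percentile(cc,.3),np.percentile(cc,99.7)+1,np.percentile(rr,.3),np.percentile(rr,99.7)+1])
        g=at_z(m,T,l['centre'],z0+.01)[:2]
        def f(v):
            P=np.array([proj(m,T,q) for q in cyl(n,*v,z0)]); return np.array([P[:,0].min(),P[:,0].max(),P[:,1].min(),P[:,1].max()])-b
        s=least_squares(f,g,x_scale=.01,diff_step=1e-3)
        out.append((round(l['p'],2),np.round(s.x,4),np.round(s.fun,1),np.round(b)))
    return out
E
python3 - <<'E'
from h import *
o,im=snap('wrist','w1')
print(o['position'],yaw(o['tcp_rot']))
for n in ('ring','objective'): print(n,locate(n,'wrist',o))
snap('top')
for n in ('ring','objective','eyepiece','cap'): print(n,locate(n,'top',None))
E
```

```text
[ 0.43404924 -0.24483177  0.2204848 ] 2.5029272485517664
ring [(0.57, array([ 0.4312, -0.2459]), array([ 0.2, -0.2,  0.1, -0.1]), array([295., 338., 144., 188.]))]
objective [(0.89, array([ 0.4468, -0.1351]), array([-0.5,  0.5, -0.3,  0.3]), array([395., 427., 104., 133.]))]
ring [(0.66, array([ 0.4307, -0.2496]), array([-0.4,  0.4, -0.4,  0.4]), array([415., 432., 216., 232.]))]
objective [(0.55, array([ 0.4478, -0.1361]), array([ 0.3, -0.3,  0.6, -0.7]), array([378., 390., 212., 224.]))]
eyepiece [(0.48, array([ 0.4292, -0.0483]), array([-1.1,  1. , -1. ,  1. ]), array([348., 359., 219., 230.]))]
cap [(0.59, array([0.4338, 0.0721]), array([ 0.1, -0.1, -0.4,  0.4]), array([303., 318., 217., 231.]))]
```

View pics/w1.png

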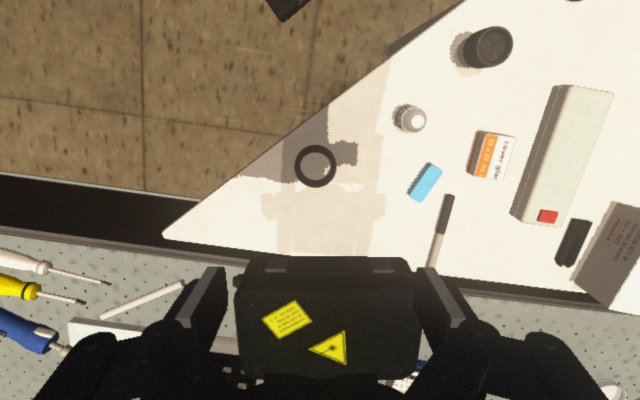

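```bash
python3 - <<'E'
from h import *
o=r.get_obs()
def tri(a,b):
    c1,v1=ray(*cam('wrist',o),a); c2,v2=ray(*cam('top'),b)
    A=np.c_[v1,-v2]; s=np.linalg.lstsq(A,c2-c1,rcond=None)[0]
    p,q=c1+s[0]*v1,c2+s[1]*v2; return np.round((p+q)/2,3),np.linalg.norm(p-q).round(3)
print(tri((410,258),(418,178)),tri((245,258),(487,207)))
plan([(.4312,-.2459,.10,2.5),(.4312,-.2459,.04,2.5)])
E
```

```text
(array([ 0.55 , -0.221,  0.077]), np.float64(0.002)) (array([ 0.5  , -0.474, -0.12 ]), np.float64(0.032))
[0.01, 0.0, 0.33, -0.01, 1.0, 0.01, 0.0, 0.34, 0.0, 1.0, 0.0, 0.0, 0.33, -0.01, 1.0, 0.0, 0.0, 0.25, 0.0, 1.0, 0.0, 0.0, 0.25, 0.0, 1.0]
end [ 0.4314 -0.2459  0.0404] 2.5
```

Request:
drive_tool(
  plan=[0.01,0.0,0.33,-0.01,1.0,0.01,0.0,0.34,0.0,1.0,0.0,0.0,0.33,-0.01,1.0,0.0,0.0,0.25,0.0,1.0,0.0,0.0,0.25,0.0,1.0],
)

```text
clock: 3.8
position: [0.4313, -0.2454, 0.0389]
tcp_rot: [0.315, 0.949, 0.0, -0.0]
wrist_force: [0.8, -1.1, 1.1]
width: 0.0854
finger_force: 0.0
```

Request:
drive_tool(
  plan=[0,0,0.07,0,1,0,0,0.06,0,1,0,0,0,0,1],
)

```text
clock: 4.1
position: [0.4319, -0.2456, 0.0251]
tcp_rot: [0.315, 0.949, -0.0, 0.0]
wrist_force: [-0.0, 1.4, -0.5]
width: 0.0853
finger_force: 0.0
```

Request:
drive_tool(
  plan=[0,0,0,0,-1,0,0,0,0,-1,0,0,0,0,-1,0,0,0,0,-1,0,0,0,0,-1],
  squeeze=40,
)

```text
clock: 4.6
position: [0.4318, -0.2453, 0.0252]
tcp_rot: [0.314, 0.949, -0.0, 0.0]
wrist_force: [-0.3, 0.6, -0.7]
width: 0.0122
finger_force: 0.0
```

```bash
python3 - <<'E'
from h import *
o,im=snap('wrist','w2'); print(o['width'],o['position'])
print(locate('ring','wrist',o))
E
```

```text
0.012205437365748126 [ 0.4318101  -0.24526861  0.02517227]
[(0.84, array([ 0.4304, -0.2467]), array([-1. ,  1. , -1.7,  2.1]), array([272., 356., 205., 287.]))]
```

View pics/w2.png

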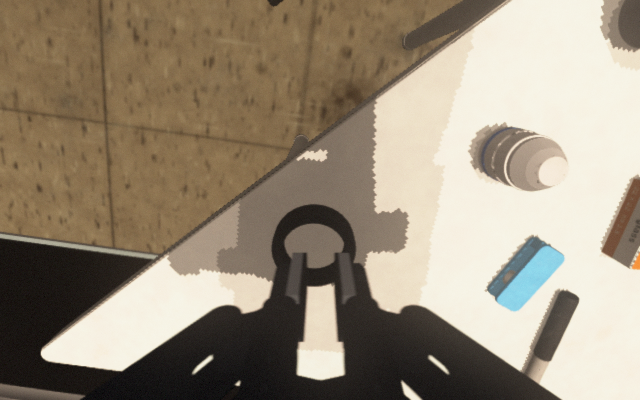

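```bash
python3 - <<'E'
from h import *
o=r.get_obs(); m,T=cam('wrist',o); p=np.array(o['position'])
for dz in (.02,.01,0,-.01,-.02,-.025): print(dz, proj(m,T,p+[0,0,dz]).round())
M=R.from_quat(o['tcp_rot']).as_matrix()
for dz in (0,-.01,-.02): print(dz,[proj(m,T,p+[0,0,dz]+M@[.011,s*.0061,0]).round() for s in (1,-1)])
E
```

```text
0.02 [317. 285.]
0.01 [317. 273.]
0 [318. 263.]
-0.01 [318. 254.]
-0.02 [318. 245.]
-0.025 [318. 242.]
0 [array([330., 244.]), array([305., 244.])]
-0.01 [array([329., 235.]), array([306., 235.])]
-0.02 [array([329., 228.]), array([307., 228.])]
```

```bash
python3 -c "
import cv2; i=cv2.imread('pics/w2.png')[190:320,240:400]; cv2.imwrite('pics/w2c.png',cv2.resize(i,None,fx=4,fy=4,interpolation=cv2.INTER_CUBIC))"
```

```text
(no output)
```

View pics/w2c.png

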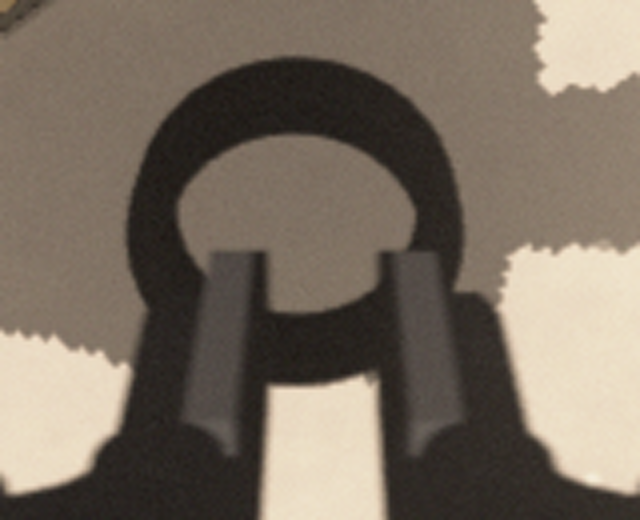

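Request:
drive_tool(
  plan=[0,0,0,0,-1,0,0,0,0,-1],
)

```text
clock: 4.9
position: [0.4316, -0.2452, 0.0248]
tcp_rot: [0.314, 0.949, 0.0, -0.0]
wrist_force: [-0.4, 0.5, 0.1]
width: -0.0001
finger_force: 0.0
```

```bash
python3 - <<'E'
from h import *
o,im=snap('wrist','w3'); print(o['position'],o['width'])
cv2.imwrite('pics/w3c.png',cv2.resize(im[190:340,240:400,::-1],None,fx=4,fy=4,interpolation=cv2.INTER_CUBIC))
E
```

```text
[ 0.43163298 -0.245165    0.02477455] -9.063367944738008e-05
```

View pics/w3c.png

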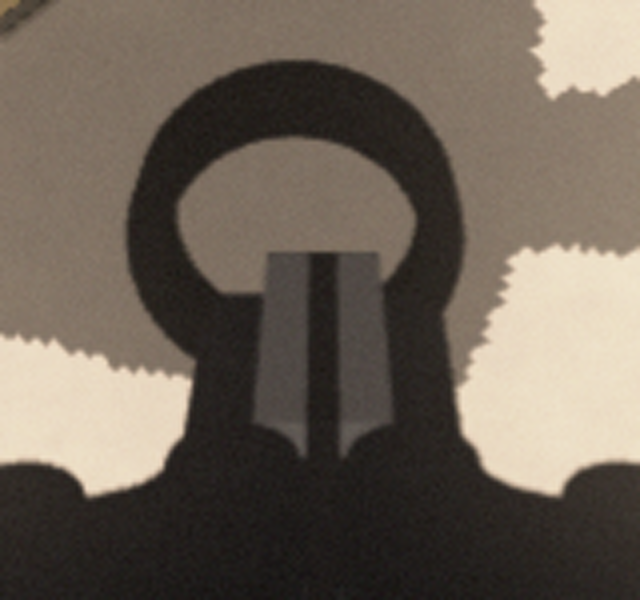

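Request:
drive_tool(
  plan=[0,0,-0.1,0,1,0,0,-0.1,0,1,0,0,0,0,1,0,0,0,0,1,0,0,0,0,1],
)

```text
clock: 5.45
position: [0.4316, -0.2451, 0.0488]
tcp_rot: [0.314, 0.949, -0.0, -0.0]
wrist_force: [-0.3, -0.7, -0.2]
width: 0.0725
finger_force: 0.0
```

Request:
drive_tool(
  plan=[0,0,0,0,1,0,0,0,0,1,0,0,0.1,0,1,0,0,0.1,0,1,0,0,0,0,1],
)

```text
clock: 5.95
position: [0.4299, -0.2437, 0.022]
tcp_rot: [0.314, 0.949, 0.001, -0.003]
wrist_force: [0.2, 0.4, -0.2]
width: 0.0852
finger_force: 0.0
```

Request:
drive_tool(
  plan=[0,0,0.03,0,1,0,0,0.03,0,1,0,0,0,0,1],
)

```text
clock: 6.25
position: [0.4315, -0.245, 0.0172]
tcp_rot: [0.314, 0.949, 0.0, -0.0]
wrist_force: [-0.4, 0.4, -0.4]
width: 0.0852
finger_force: 0.0
```

Request:
drive_tool(
  plan=[0,0,0,0,-1,0,0,0,0,-1,0,0,0,0,-1,0,0,0,0,-1],
  squeeze=40,
)

```text
clock: 6.65
position: [0.4318, -0.2453, 0.0179]
tcp_rot: [0.314, 0.949, -0.0, 0.0]
wrist_force: [0.4, 0.8, -0.1]
width: 0.0281
finger_force: 0.0
```

Request:
drive_tool(
  plan=[0,0,-0.2,0,-1,0,0,-0.1,0,-1,0.22,0.4,0,0,-1,0,0,0.15,0,-1,0,0,0,0,-1],
)

```text
clock: 7.15
position: [0.4374, -0.1939, 0.0343]
tcp_rot: [0.314, 0.95, 0.0, -0.001]
wrist_force: [-0.3, -0.2, 0.5]
width: -0.0001
finger_force: 0.0
```

Request:
drive_tool(
  plan=[0,0,0.1,0,-1,0,0,0.03,0,-1,0,0,0,0,-1],
)

```text
clock: 7.45
position: [0.438, -0.1959, 0.0193]
tcp_rot: [0.315, 0.949, 0.0, -0.001]
wrist_force: [0.0, -0.1, 0.0]
width: -0.0003
finger_force: 0.0
```

```bash
python3 - <<'E'
from h import *
o,im=snap('wrist','w4'); print(o['position'],o['width'],o['wrist_force'])
cv2.imwrite('pics/w4c.png',cv2.resize(im[150:350,200:440,::-1],None,fx=3,fy=3,interpolation=cv2.INTER_CUBIC))
E
```

```text
[ 0.43798368 -0.19593043  0.01931109] -0.0003016205005009715 [ 0.04806484 -0.10051882  0.02042577]
```

View pics/w4c.png

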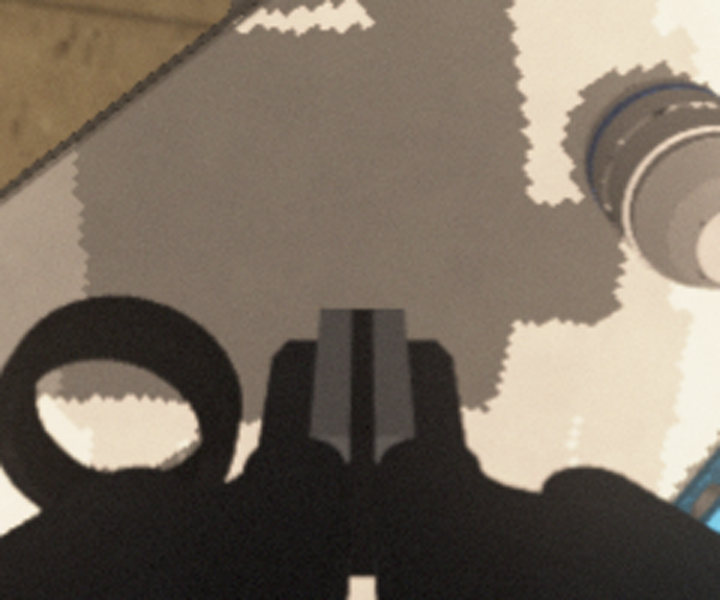

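Even with the TCP at z=0.019, the shut fingers (tip at about (321,253)) don't touch the table. I'll lower slowly until I feel contact, to calibrate the tip height.

Request:
drive_tool(
  plan=[0,0,0.03,0,-1,0,0,0,0,-1],
)

```text
clock: 7.7
position: [0.4383, -0.1958, 0.0162]
tcp_rot: [0.315, 0.949, 0.0, -0.0]
wrist_force: [0.4, -0.4, -0.5]
width: 0.0002
finger_force: 0.0
```

Request:
drive_tool(
  plan=[0,0,0.03,0,-1,0,0,0,0,-1],
)

```text
clock: 7.9
position: [0.4382, -0.1955, 0.0125]
tcp_rot: [0.314, 0.949, 0.0, -0.0]
wrist_force: [-0.2, 0.3, -0.1]
width: 0.0001
finger_force: 0.0
```

Request:
drive_tool(
  plan=[0,0,0.02,0,-1,0,0,0,0,-1],
)

```text
clock: 8.1
position: [0.4383, -0.1955, 0.0101]
tcp_rot: [0.314, 0.949, 0.0, -0.0]
wrist_force: [0.6, -0.2, 0.4]
width: 0.0001
finger_force: 0.0
```

Request:
drive_tool(
  plan=[0,0,0.03,0,-1,0,0,0,0,-1],
)

```text
clock: 8.3
position: [0.4382, -0.1954, 0.0064]
tcp_rot: [0.314, 0.949, 0.0, -0.0]
wrist_force: [-0.5, -0.0, -0.4]
width: -0.0001
finger_force: 0.0
```

Request:
drive_tool(
  plan=[0,0,0.03,0,-1,0,0,0,0,-1],
)

```text
clock: 8.5
position: [0.4381, -0.1954, 0.0027]
tcp_rot: [0.314, 0.949, 0.0, -0.0]
wrist_force: [0.4, 0.1, -0.2]
width: 0.0003
finger_force: 0.0
```

Request:
drive_tool(
  plan=[0,0,0.02,0,-1,0,0,0,0,-1],
)

```text
clock: 8.7
position: [0.4383, -0.1955, 0.0005]
tcp_rot: [0.314, 0.949, 0.0, -0.0]
wrist_force: [-0.5, 0.5, 0.6]
width: -0.0002
finger_force: 0.0
```

Request:
drive_tool(
  plan=[0,0,0.03,0,-1,0,0,0,0,-1],
)

```text
clock: 8.9
position: [0.4382, -0.1955, -0.0032]
tcp_rot: [0.314, 0.949, 0.0, -0.0]
wrist_force: [0.1, -0.0, -0.0]
width: -0.0003
finger_force: 0.0
```

Request:
drive_tool(
  plan=[0,0,0.02,0,-1,0,0,0,0,-1],
)

```text
clock: 9.1
position: [0.4383, -0.1955, -0.0055]
tcp_rot: [0.314, 0.949, 0.0, -0.0]
wrist_force: [-0.4, 0.5, 0.6]
width: 0.0002
finger_force: 0.0
```

Request:
drive_tool(
  plan=[0,0,0.02,0,-1,0,0,0,0,-1],
)

```text
clock: 9.3
position: [0.4388, -0.1958, -0.0072]
tcp_rot: [0.314, 0.949, -0.0, 0.0]
wrist_force: [0.1, 0.3, 2.4]
width: 0.0001
finger_force: 1.5
```

```bash
python3 - <<'E'
from h import *
o=r.get_obs();p=o['position']
plan([(p[0],p[1],.05,2.5,1),(.4310,-.2463,.05,2.5,1),(.4310,-.2463,.05,2.5,1),(.4310,-.2463,.05,2.5,1),(.4310,-.2463,.05,2.5,1),(.4310,-.2463,.02,2.5,1),(.4310,-.2463,-.005,2.5,1)])
E
```

```text
[0.0, 0.0, -0.24, 0.01, 1.0, 0.0, 0.0, -0.24, 0.01, 1.0, -0.1, -0.19, 0.0, 0.0, 1.0, -0.1, -0.19, 0.0, 0.0, 1.0, 0.0, 0.004, 0.003, 0.0, 1.0]
[0.0, 0.0, 0.0, 0.0, 1.0, 0.0, 0.0, 0.0, 0.0, 1.0, 0.0, 0.0, 0.25, 0.0, 1.0, 0.0, 0.0, 0.208, 0.0, 1.0]
end [ 0.431  -0.2463 -0.005 ] 2.5
```

Request:
drive_tool(
  plan=[0.0,0.0,-0.24,0.01,1.0,0.0,0.0,-0.24,0.01,1.0,-0.1,-0.19,0.0,0.0,1.0,-0.1,-0.19,0.0,0.0,1.0,0.0,0.004,0.003,0.0,1.0],
)

```text
clock: 9.8
position: [0.4311, -0.2487, 0.0505]
tcp_rot: [0.317, 0.949, -0.001, 0.001]
wrist_force: [0.0, 0.1, 0.2]
width: 0.0722
finger_force: 0.0
```

Request:
drive_tool(
  plan=[0.0,0.0,0.0,0.0,1.0,0.0,0.0,0.0,0.0,1.0,0.0,0.0,0.25,0.0,1.0,0.0,0.0,0.208,0.0,1.0,0,0,0,0,1],
)

```text
clock: 10.3
position: [0.428, -0.2429, -0.0088]
tcp_rot: [0.315, 0.949, 0.002, -0.004]
wrist_force: [-1.1, 0.6, -0.4]
width: 0.0854
finger_force: 0.0
```

Request:
drive_tool(
  plan=[0,0,0,0,-1,0,0,0,0,-1,0,0,0,0,-1,0,0,0,0,-1],
  squeeze=40,
)

```text
clock: 10.7
position: [0.4318, -0.2469, -0.0034]
tcp_rot: [0.315, 0.949, -0.0, 0.001]
wrist_force: [-0.7, 2.1, 6.1]
width: 0.0441
finger_force: 40.2
```

```bash
python3 - <<'E'
from h import *
o=r.get_obs();p=o['position']
plan([(p[0],p[1],.2,2.5,-1),(.60,.20,.25,2.5,-1)])
E
```

```text
[0.0, 0.0, -0.34, 0.0, -1.0, 0.0, 0.0, -0.34, 0.0, -1.0, 0.0, 0.0, -0.34, 0.0, -1.0, 0.0, 0.0, -0.34, 0.0, -1.0, 0.0, 0.0, -0.33, 0.0, -1.0]
[0.1, 0.35, -0.04, 0.0, -1.0, 0.1, 0.35, -0.04, 0.0, -1.0, 0.1, 0.35, -0.04, 0.0, -1.0, 0.1, 0.35, -0.04, 0.0, -1.0, 0.1, 0.35, -0.04, 0.0, -1.0]
[0.1, 0.35, -0.04, 0.0, -1.0, 0.1, 0.34, -0.04, 0.0, -1.0, 0.1, 0.35, -0.04, 0.0, -1.0, 0.1, 0.34, -0.03, 0.0, -1.0, 0.1, 0.35, -0.04, 0.0, -1.0]
[0.11, 0.34, -0.03, 0.0, -1.0]
end [0.5996 0.2    0.2498] 2.5
```

Request:
drive_tool(
  plan=[0.0,0.0,-0.34,0.0,-1.0,0.0,0.0,-0.34,0.0,-1.0,0.0,0.0,-0.34,0.0,-1.0,0.0,0.0,-0.34,0.0,-1.0,0.0,0.0,-0.33,0.0,-1.0],
)

```text
clock: 11.2
position: [0.4305, -0.246, 0.1999]
tcp_rot: [0.316, 0.949, -0.0, 0.001]
wrist_force: [0.9, -0.3, -1.4]
width: 0.044
finger_force: 41.4
```

Request:
drive_tool(
  plan=[0.1,0.35,-0.04,0.0,-1.0,0.1,0.35,-0.04,0.0,-1.0,0.1,0.35,-0.04,0.0,-1.0,0.1,0.35,-0.04,0.0,-1.0,0.1,0.35,-0.04,0.0,-1.0],
)

```text
clock: 11.7
position: [0.5086, -0.0403, 0.2223]
tcp_rot: [0.316, 0.949, 0.0, 0.001]
wrist_force: [1.7, -1.1, -0.7]
width: 0.0438
finger_force: 41.4
```

Request:
drive_tool(
  plan=[0.1,0.35,-0.04,0.0,-1.0,0.1,0.34,-0.04,0.0,-1.0,0.1,0.35,-0.04,0.0,-1.0,0.1,0.34,-0.03,0.0,-1.0,0.1,0.35,-0.04,0.0,-1.0],
)

```text
clock: 12.2
position: [0.5847, 0.1619, 0.2448]
tcp_rot: [0.315, 0.949, 0.0, 0.0]
wrist_force: [1.6, -0.5, -0.7]
width: 0.0437
finger_force: 41.4
```

Request:
drive_tool(
  plan=[0.11,0.34,-0.03,0.0,-1.0,0,0,0,0,-1,0,0,0,0,-1],
)

```text
clock: 12.5
position: [0.5983, 0.2016, 0.2479]
tcp_rot: [0.315, 0.949, -0.0, 0.0]
wrist_force: [0.8, 0.1, -1.0]
width: 0.0443
finger_force: 41.4
```

```bash
python3 - <<'E'
from h import *
o,im=snap('wrist','w5'); m,T=cam('wrist',o)
for n in ('plate','holder','mount','ring'):
    s=optics.spot_point(n,'wrist'); print(n,[(round(a['p'],2),np.round(a['centre']),np.round(at_z(m,T,a['centre'],.008 if n!='plate' else 0)[:2],4)) for a in s[:3]])
print(locate('holder','wrist',o,.008))
L=optics.outline_of('plate','wrist')
for l in L[:1]:
    rr,cc=np.nonzero(l['mask']); P=np.array([at_z(m,T,(c,q),.008)[:2] for c,q in zip(cc[::7],rr[::7])])
    b=cv2.minAreaRect((P*1e4).astype(np.float32)); print(l['p'],np.array(b[0])/1e4,np.array(b[1])/1e4,b[2])
E
```

```text
plate [(0.92, array([326., 117.]), array([0.5609, 0.2394]))]
holder [(0.89, array([323., 246.]), array([0.6904, 0.1395]))]
mount []
ring []
[(0.8, array([0.6981, 0.1308]), array([ 3.4, -3.4, -7. ,  6.6]), array([303., 340., 247., 276.]))]
0.83 [0.59130552 0.21440913] [0.07691805 0.31974446] 52.16068649291992
```

View pics/w5.png

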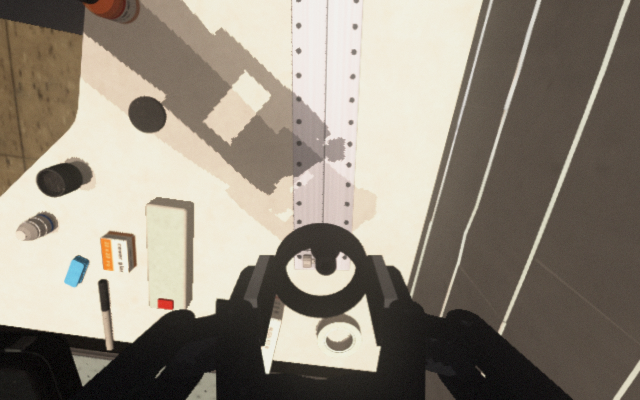

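```bash
python3 - <<'E'
from h import *
plan([(.6250,.1903,.15,2.481,-1),(.6250,.1903,.02,2.481,-1),(.625,.1903,.02,2.481,-1),(.6250,.1903,.0063,2.481,-1)])
E
```

```text
[-0.07, 0.02, 0.27, 0.05, -1.0, -0.08, 0.03, 0.27, 0.05, -1.0, -0.07, 0.02, 0.28, 0.04, -1.0, 0.0, 0.0, 0.36, 0.0, -1.0, 0.0, 0.0, 0.36, 0.0, -1.0]
[0.0, 0.0, 0.36, 0.0, -1.0, -0.004, 0.001, 0.0, 0.0, -1.0, 0.0, 0.0, 0.114, 0.0, -1.0]
end [0.625  0.1903 0.0063] 2.481
```

Request:
drive_tool(
  plan=[-0.07,0.02,0.27,0.05,-1.0,-0.08,0.03,0.27,0.05,-1.0,-0.07,0.02,0.28,0.04,-1.0,0.0,0.0,0.36,0.0,-1.0,0.0,0.0,0.36,0.0,-1.0],
)

```text
clock: 13.35
position: [0.6254, 0.1908, 0.0624]
tcp_rot: [0.324, 0.946, 0.0, 0.001]
wrist_force: [0.5, -0.7, -1.3]
width: 0.0438
finger_force: 41.4
```

Request:
drive_tool(
  plan=[0.0,0.0,0.25,0.0,-1.0,0.0,0.0,0.11,0,-1,0,0,0,0,-1,0,0,0.08,0,-1,0,0,0,0,-1],
)

```text
clock: 13.85
position: [0.6255, 0.1915, 0.0114]
tcp_rot: [0.324, 0.946, 0.0, 0.001]
wrist_force: [-0.3, 0.9, -0.9]
width: 0.0437
finger_force: 41.4
```

Request:
drive_tool(
  plan=[0,0,0.03,0.0,-1.0,0.0,0.0,0.02,0,-1,0,0,0,0,-1],
)

```text
clock: 14.15
position: [0.625, 0.1916, 0.0048]
tcp_rot: [0.323, 0.946, 0.0, 0.001]
wrist_force: [-0.7, -0.2, -0.6]
width: 0.0442
finger_force: 41.4
```

Request:
drive_tool(
  plan=[0,0,0,0.0,1,0,0,0,0,1,0,0,0,0,1,0,0,0,0,1,0,0,0,0,1],
)

```text
clock: 14.65
position: [0.6247, 0.1915, 0.0044]
tcp_rot: [0.323, 0.946, 0.0, 0.0]
wrist_force: [0.3, -0.3, 1.1]
width: 0.0849
finger_force: 0.0
```

Request:
drive_tool(
  plan=[0,0,-0.2,0.0,1,0,0,-0.4,0,1,0,0,-0.4,0,1,0,0,-0.4,0,1,0,0,-0.4,0,1],
)

```text
clock: 15.15
position: [0.6242, 0.1915, 0.2223]
tcp_rot: [0.323, 0.946, 0.0, -0.0]
wrist_force: [1.0, -0.1, -0.0]
width: 0.0855
finger_force: 0.0
```

Request:
drive_tool(
  plan=[0.4,0,0,0.0,1,0.4,0,0,0,1,0.2,0,0,0,1,0,0,0,0,1],
)

```text
clock: 15.55
position: [0.5273, 0.2668, 0.2205]
tcp_rot: [0.322, 0.947, 0.0, -0.0]
wrist_force: [0.5, 0.4, -0.6]
width: 0.0854
finger_force: 0.0
```

```bash
python3 - <<'E'
from h import *
o,im=snap('wrist','w6'); m,T=cam('wrist',o); print(o['position'])
for n in ('plate','holder','mount'):
    s=optics.spot_point(n,'wrist'); print(n,[(round(a['p'],2),np.round(a['centre']),np.round(at_z(m,T,a['centre'],.008 if n!='plate' else 0)[:2],4)) for a in s[:3]])
print(locate('ring','wrist',o,.008),locate('cap','wrist',o),locate('eyepiece','wrist',o))
L=optics.outline_of('plate','wrist')
for l in L[:1]:
    rr,cc=np.nonzero(l['mask']); P=np.array([at_z(m,T,(c,q),.008)[:2] for c,q in zip(cc[::7],rr[::7])])
    b=cv2.minAreaRect((P*1e4).astype(np.float32)); print(l['p'],np.array(b[0])/1e4,np.array(b[1])/1e4,b[2])
E
```

```text
[0.527289   0.26682476 0.22052867]
plate [(0.7, array([319., 203.]), array([0.5627, 0.2399]))]
holder [(0.87, array([318., 320.]), array([0.6903, 0.1397]))]
mount [(0.74, array([321.,  60.]), array([0.4394, 0.3367]))]
[(0.95, array([0.626 , 0.1939]), array([-0.5,  0.5, -0.7,  0.8]), array([302., 340., 248., 286.]))] [(0.86, array([0.4347, 0.0739]), array([-0.8,  0.8, -0.3,  0.3]), array([124., 161., 186., 221.]))] [(0.64, array([ 0.4308, -0.0483]), array([-0.8,  0.8, -0.4,  0.4]), array([ 35.,  89., 245., 288.]))]
0.62 [0.56386611 0.23632363] [0.07598086 0.38952363] 52.370140075683594
```

View pics/w6.png

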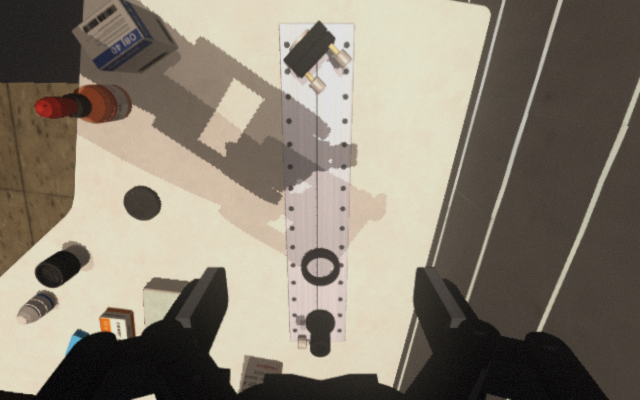

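```bash
python3 - <<'E'
from h import *
plan([(.4470,-.1353,.13,2.4848,1),(.4470,-.1353,.05,2.4848,1)])
E
```

```text
[-0.15, -0.31, 0.08, 0.0, 1.0, -0.15, -0.31, 0.07, 0.0, 1.0, -0.15, -0.3, 0.08, 0.0, 1.0, -0.15, -0.31, 0.07, 0.0, 1.0, -0.15, -0.3, 0.08, 0.0, 1.0]
[-0.15, -0.31, 0.07, -0.01, 1.0, -0.15, -0.3, 0.08, 0.0, 1.0, -0.15, -0.31, 0.07, -0.01, 1.0, -0.15, -0.3, 0.08, 0.0, 1.0, -0.14, -0.31, 0.07, -0.01, 1.0]
[0.0, 0.0, 0.33, 0.0, 1.0, 0.0, 0.0, 0.34, 0.0, 1.0]
end [ 0.4468 -0.1355  0.0497] 2.485
```

Request:
drive_tool(
  plan=[-0.15,-0.31,0.08,0.0,1.0,-0.15,-0.31,0.07,0.0,1.0,-0.15,-0.3,0.08,0.0,1.0,-0.15,-0.31,0.07,0.0,1.0,-0.15,-0.3,0.08,0.0,1.0],
)

```text
clock: 16.45
position: [0.4884, 0.0627, 0.1746]
tcp_rot: [0.324, 0.946, 0.0, 0.0]
wrist_force: [0.5, 0.0, 0.6]
width: 0.0852
finger_force: 0.0
```

Request:
drive_tool(
  plan=[-0.15,-0.31,0.07,-0.01,1.0,-0.15,-0.3,0.08,0.0,1.0,-0.15,-0.31,0.07,-0.01,1.0,-0.15,-0.3,0.08,0.0,1.0,-0.14,-0.31,0.07,-0.01,1.0],
)

```text
clock: 16.95
position: [0.4462, -0.1371, 0.1301]
tcp_rot: [0.322, 0.947, -0.0, 0.0]
wrist_force: [0.7, 0.6, 0.5]
width: 0.0852
finger_force: 0.0
```

Request:
drive_tool(
  plan=[0,0,0.1,0,1,0,0,0,0,1,0,0,0,0,1],
)

```text
clock: 17.25
position: [0.4465, -0.1345, 0.1181]
tcp_rot: [0.322, 0.947, 0.0, -0.0]
wrist_force: [-0.2, 0.1, 0.2]
width: 0.0853
finger_force: 0.0
```

```bash
python3 - <<'E'
from h import *
o,im=snap('wrist','w7'); print(o['position'],locate('objective','wrist',o),locate('eyepiece','wrist',o))
plan([(.4470,-.1353,.05,2.4848,1),(.4470,-.1353,-.003,2.4848,1)])
E
```

```text
[ 0.4465279  -0.13448311  0.1180579 ] [(0.66, array([ 0.4477, -0.1348]), array([-1.2,  1.2, -0.5,  0.6]), array([302., 336., 181., 223.]))] [(0.77, array([ 0.4308, -0.0456]), array([-1. ,  0.8, -0.1,  0.2]), array([378., 437.,  90., 144.]))]
[0.0, 0.0, 0.29, 0.01, 1.0, 0.0, -0.01, 0.28, 0.02, 1.0, 0.0, 0.0, 0.22, 0.0, 1.0, 0.0, 0.0, 0.23, 0.0, 1.0]
end [ 0.4465 -0.1351 -0.0035] 2.485
```

Request:
drive_tool(
  plan=[0.0,0.0,0.29,0.01,1.0,0.0,0,0.28,0.02,1.0,0.0,0.0,0.22,0.0,1.0,0.0,0.0,0.22,0.0,1.0,0,0,0,0,1],
)

```text
clock: 17.9
position: [0.4442, -0.1326, -0.0057]
tcp_rot: [0.323, 0.947, 0.001, -0.004]
wrist_force: [-0.1, 0.8, -0.6]
width: 0.0854
finger_force: 0.0
```

Request:
drive_tool(
  plan=[0,0,0,0,-1,0,0,0,0,-1,0,0,0,0,-1,0,0,0,0,-1,0,0,0,0,-1],
  squeeze=40,
)

```text
clock: 18.4
position: [0.4476, -0.1355, -0.0014]
tcp_rot: [0.323, 0.946, -0.0, 0.001]
wrist_force: [-1.4, 0.4, 7.4]
width: 0.0266
finger_force: 39.0
```

Request:
drive_tool(
  plan=[0,0,-0.1,0,-1,0,0,-0.3,0,-1,0,0,-0.4,0,-1,0,0,-0.4,0,-1,0,0,-0.4,0,-1],
)

```text
clock: 18.9
position: [0.4459, -0.1345, 0.1913]
tcp_rot: [0.324, 0.946, 0.0, -0.0]
wrist_force: [0.5, -0.9, -1.2]
width: 0.0266
finger_force: 39.5
```

```bash
python3 - <<'E'
from h import *
C=np.array([.5639,.2368]);u=np.array([.7920,-.6106])
t=C-.001*u; print(t)
plan([(*t,.2,2.4848,-1),(*t,.03,2.4848,-1)])
E
```

```text
[0.563108  0.2374106]
[0.13, 0.34, -0.01, 0.0, -1.0, 0.12, 0.34, -0.01, 0.0, -1.0, 0.13, 0.34, -0.01, 0.0, -1.0, 0.12, 0.34, -0.01, 0.0, -1.0, 0.13, 0.34, -0.01, 0.0, -1.0]
[0.12, 0.34, -0.01, 0.0, -1.0, 0.13, 0.34, 0.0, -0.01, -1.0, 0.12, 0.33, -0.01, 0.0, -1.0, 0.12, 0.34, 0.0, -0.01, -1.0, 0.0, 0.0, 0.35, 0.0, -1.0]
[0.0, 0.0, 0.35, 0.0, -1.0, 0.0, 0.0, 0.36, 0.0, -1.0, 0.0, 0.0, 0.35, 0.0, -1.0]
end [0.5636 0.2372 0.0305] 2.485
```

Request:
drive_tool(
  plan=[0.13,0.34,-0.01,0.0,-1.0,0.12,0.34,-0.01,0.0,-1.0,0.13,0.34,-0.01,0.0,-1.0,0.12,0.34,-0.01,0.0,-1.0,0.13,0.34,-0.01,0.0,-1.0],
)

```text
clock: 19.4
position: [0.5116, 0.0744, 0.1957]
tcp_rot: [0.324, 0.946, 0.0, 0.0]
wrist_force: [1.5, 0.1, -1.3]
width: 0.0264
finger_force: 39.7
```

Request:
drive_tool(
  plan=[0.12,0.34,-0.01,0.0,-1.0,0.13,0.34,0.0,-0.01,-1.0,0.12,0.33,-0.01,0.0,-1.0,0.12,0.34,0.0,-0.01,-1.0,0.0,0.0,0.35,0.0,-1.0],
)

```text
clock: 19.9
position: [0.5697, 0.2424, 0.1631]
tcp_rot: [0.32, 0.947, 0.005, 0.007]
wrist_force: [1.2, 0.3, -1.5]
width: 0.0263
finger_force: 39.7
```

Request:
drive_tool(
  plan=[0.0,0.0,0.35,0.0,-1.0,0.0,0.0,0.36,0.0,-1.0,0.0,0.0,0.3,0.0,-1.0,0,0,0,0,-1,0,0,0,0,-1],
)

```text
clock: 20.4
position: [0.5641, 0.2368, 0.0346]
tcp_rot: [0.322, 0.947, -0.0, -0.0]
wrist_force: [-0.4, 1.0, -0.9]
width: 0.0264
finger_force: 39.8
```

```bash
python3 - <<'E'
from h import *
o,im=snap('wrist','w8'); print(o['position'],o['width'],locate('objective','wrist',o,o['position'][2]+.0014),locate('ring','wrist',o,.008))
plan([(.5631,.2374,.02,2.4848,-1),(.5631,.2374,.0072,2.4848,-1)])
E
```

```text
[0.56406242 0.23675593 0.03460613] 0.02640342144959507 [(0.59, array([0.5644, 0.2384]), array([-3.4,  3.4, -3.2,  3.2]), array([291., 350., 246., 334.]))] [(0.63, array([0.6261, 0.1924]), array([-0.8,  0.8, -7.3,  8.3]), array([286., 359., 322., 379.]))]
[0.024, -0.018, 0.148, 0.0, -1.0, 0.0, 0.0, 0.107, 0.0, -1.0]
end [0.5631 0.2374 0.0072] 2.485
```

Request:
drive_tool(
  plan=[0.01,0,0.15,0,-1,0,0,0.06,0,-1,0,0,0.02,0,-1,0,0,0,0,-1],
)

```text
clock: 20.95
position: [0.5636, 0.2376, 0.0073]
tcp_rot: [0.322, 0.947, 0.0, 0.0]
wrist_force: [-0.4, -1.1, -1.1]
width: 0.026
finger_force: 39.8
```

Request:
drive_tool(
  plan=[0,0,0.006,0,-1,0,0,0,0,-1,0,0,0,0,0,0,0,0,0,0.5,0,0,0,0,1],
)

```text
clock: 21.45
position: [0.5636, 0.2376, 0.0063]
tcp_rot: [0.322, 0.947, 0.0, 0.0]
wrist_force: [0.4, -0.2, 0.2]
width: 0.0688
finger_force: 0.0
```

Request:
drive_tool(
  plan=[0,0,0,0,1,0,0,0,0,1,0,0,0,0,1,0,0,0,0,1,0,0,0,0,1],
)

```text
clock: 21.95
position: [0.5633, 0.2375, 0.006]
tcp_rot: [0.322, 0.947, -0.0, -0.0]
wrist_force: [-0.4, 0.4, 0.9]
width: 0.0854
finger_force: 0.0
```

Request:
drive_tool(
  plan=[0,0,-0.2,0.0,1,0,0,-0.4,0,1,0,0,-0.4,0,1,0,0,-0.4,0,1,0,0,-0.2,0,1],
)

```text
clock: 22.45
position: [0.5654, 0.2381, 0.204]
tcp_rot: [0.322, 0.947, 0.002, 0.004]
wrist_force: [0.5, -0.9, -1.1]
width: 0.0854
finger_force: 0.0
```

```bash
python3 - <<'E'
from h import *
snap('wrist'); o=r.get_obs(); print(o['position'],o['width'],locate('objective','wrist',o,.008),locate('ring','wrist',o,.008))
plan([(.4308,-.0470,.15,2.4848,1)])
E
```

```text
[0.56692225 0.23854083 0.20730677] 0.08554611275957925 [(0.59, array([0.568 , 0.2389]), array([-0. ,  0. , -0.2,  0.2]), array([304., 332., 158., 190.]))] [(0.96, array([0.6294, 0.193 ]), array([-0.9,  0.9, -1. ,  1.1]), array([299., 339., 216., 257.]))]
[-0.07, -0.32, 0.05, 0.0, 1.0, -0.07, -0.32, 0.05, 0.0, 1.0, -0.07, -0.32, 0.05, 0.0, 1.0, -0.07, -0.32, 0.05, 0.0, 1.0, -0.07, -0.32, 0.06, 0.0, 1.0]
[-0.07, -0.32, 0.05, 0.0, 1.0, -0.07, -0.32, 0.06, 0.0, 1.0, -0.08, -0.32, 0.05, 0.0, 1.0]
end [ 0.4313 -0.0472  0.1503] 2.485
```

Request:
drive_tool(
  plan=[-0.07,-0.32,0.05,0.0,1.0,-0.07,-0.32,0.05,0.0,1.0,-0.07,-0.32,0.05,0.0,1.0,-0.07,-0.32,0.05,0.0,1.0,-0.07,-0.32,0.06,0.0,1.0],
)

```text
clock: 23.1
position: [0.477, 0.0588, 0.1639]
tcp_rot: [0.322, 0.947, -0.001, -0.002]
wrist_force: [0.7, -0.3, 1.3]
width: 0.0856
finger_force: 0.0
```

Request:
drive_tool(
  plan=[-0.07,-0.32,0.05,0.0,1.0,-0.07,-0.32,0.06,0.0,1.0,-0.08,-0.32,0.05,0.0,1.0,0,0,0.2,0,1,0,0,0,0,1],
)

```text
clock: 23.6
position: [0.4259, -0.0472, 0.1187]
tcp_rot: [0.324, 0.946, 0.0, -0.005]
wrist_force: [-0.6, 0.3, -0.3]
width: 0.0854
finger_force: 0.0
```

Request:
drive_tool(
  plan=[0,0,0,0,1],
)

```text
clock: 23.7
position: [0.4287, -0.047, 0.1219]
tcp_rot: [0.322, 0.947, 0.0, -0.002]
wrist_force: [0.8, 0.6, 0.7]
width: 0.0853
finger_force: 0.0
```

```bash
python3 - <<'E'
from h import *
o,_=snap('wrist'); print(o['position'],o['width']); l=locate('eyepiece','wrist',o); print(l)
e=l[0][1]; plan([(*e,.06,2.4848,1),(*e,.01,2.4848,1)])
E
```

```text
[ 0.42869035 -0.04695248  0.12189157] 0.08528519548832762
[(0.93, array([ 0.4312, -0.0466]), array([-0.2,  0.2, -0.3,  0.3]), array([298., 344., 178., 236.]))]
[0.0, 0.0, 0.27, 0.01, 1.0, 0.0, 0.01, 0.26, 0.0, 1.0, 0.0, 0.0, 0.21, 0.0, 1.0, 0.0, 0.0, 0.21, 0.0, 1.0]
end [ 0.431  -0.0461  0.0097] 2.485
```

Request:
drive_tool(
  plan=[0.0,0.0,0.27,0.0,1.0,0.0,0.0,0.26,0.0,1.0,0.0,0.0,0.21,0.0,1.0,0.0,0.0,0.2,0.0,1.0,0,0,0,0,1],
)

```text
clock: 24.3
position: [0.4281, -0.0461, 0.0085]
tcp_rot: [0.322, 0.947, 0.0, -0.003]
wrist_force: [0.5, -0.2, -0.4]
width: 0.0856
finger_force: 0.0
```

Request:
drive_tool(
  plan=[0,0,0,0,-1,0,0,0,0,-1,0,0,0,0,-1,0,0,0,0,-1,0,0,0,0,-1],
  squeeze=40,
)

```text
clock: 24.8
position: [0.4314, -0.048, 0.0124]
tcp_rot: [0.322, 0.947, 0.0, 0.001]
wrist_force: [-0.3, 1.0, 5.9]
width: 0.0334
finger_force: 39.6
```

Request:
drive_tool(
  plan=[0,0,-0.1,0,-1,0,0,-0.3,0,-1,0,0,-0.4,0,-1,0,0,-0.4,0,-1,0,0,-0.4,0,-1],
)

```text
clock: 25.3
position: [0.4292, -0.0473, 0.2051]
tcp_rot: [0.322, 0.947, -0.0, 0.0]
wrist_force: [0.8, -1.4, -0.9]
width: 0.0335
finger_force: 40.1
```

```bash
python3 - <<'E'
from h import *
C=np.array([.5639,.2368]);u=np.array([.7920,-.6106])
t=C-.080*u; print(t)
plan([(*t,.2,2.4848,-1),(*t,.05,2.4848,-1)])
E
```

```text
[0.50054  0.285648]
[0.15, 0.32, 0.01, 0.0, -1.0, 0.15, 0.32, 0.0, 0.0, -1.0, 0.15, 0.32, 0.01, 0.0, -1.0, 0.15, 0.32, 0.0, 0.0, -1.0, 0.16, 0.32, 0.01, 0.0, -1.0]
[0.15, 0.32, 0.0, 0.0, -1.0, 0.16, 0.32, 0.01, 0.0, -1.0, 0.15, 0.32, 0.0, 0.0, -1.0, 0.0, 0.0, 0.31, 0.0, -1.0, 0.0, 0.0, 0.31, 0.0, -1.0]
[0.0, 0.0, 0.32, 0.0, -1.0, 0.0, 0.0, 0.31, 0.0, -1.0]
end [0.5007 0.2854 0.0503] 2.485
```

Request:
drive_tool(
  plan=[0.15,0.32,0.01,0.0,-1.0,0.15,0.32,0.0,0.0,-1.0,0.15,0.32,0.01,0.0,-1.0,0.15,0.32,0.0,0.0,-1.0,0.16,0.32,0.01,0.0,-1.0],
)

```text
clock: 25.8
position: [0.4748, 0.1618, 0.2]
tcp_rot: [0.322, 0.947, 0.0, 0.001]
wrist_force: [0.8, -0.5, -0.6]
width: 0.0334
finger_force: 40.2
```

Request:
drive_tool(
  plan=[0.15,0.32,0.0,0.0,-1.0,0.16,0.32,0.01,0.0,-1.0,0.15,0.32,0.0,0.0,-1.0,0.0,0.0,0.31,0.0,-1.0,0.0,0.0,0.31,0.0,-1.0],
)

```text
clock: 26.3
position: [0.5024, 0.287, 0.1248]
tcp_rot: [0.321, 0.947, 0.001, 0.002]
wrist_force: [-0.0, 0.3, -0.5]
width: 0.0334
finger_force: 40.3
```

Request:
drive_tool(
  plan=[0.0,0.0,0.32,0.0,-1.0,0.0,0.0,0.31,0.0,-1.0,0,0,0,0,-1,0,0,0,0,-1],
)

```text
clock: 26.7
position: [0.5013, 0.285, 0.0483]
tcp_rot: [0.322, 0.947, -0.0, -0.0]
wrist_force: [0.7, 0.2, -0.8]
width: 0.0333
finger_force: 40.4
```

```bash
python3 - <<'E'
from h import *
o,_=snap('wrist'); print(o['position'],locate('objective','wrist',o,.008))
plan([(.5005,.2856,.035,2.4848,-1),(.5005,.2856,.0209,2.4848,-1)])
E
```

```text
[0.50126451 0.28503068 0.04834719] [(0.78, array([0.5649, 0.2391]), array([ -1.3,   1.3, -15.7,  14.9]), array([301., 343., 336., 379.]))]
[0.019, -0.016, 0.133, 0.0, -1.0, 0.0, 0.0, 0.118, 0.0, -1.0]
end [0.5005 0.2857 0.0209] 2.485
```

Request:
drive_tool(
  plan=[0,0,0.13,0,-1,0,0,0.08,0,-1,0,0,0.02,0,-1,0,0,0,0,-1],
)

```text
clock: 27.2
position: [0.5013, 0.285, 0.02]
tcp_rot: [0.322, 0.947, -0.0, -0.0]
wrist_force: [-0.5, -0.4, -1.1]
width: 0.0333
finger_force: 40.4
```

Request:
drive_tool(
  plan=[0,0,0.01,0,-1,0,0,0,0,-1],
)

```text
clock: 27.4
position: [0.5017, 0.2852, 0.0195]
tcp_rot: [0.322, 0.947, 0.0, 0.0]
wrist_force: [-1.1, -0.1, 1.0]
width: 0.0332
finger_force: 40.5
```

Request:
drive_tool(
  plan=[0,0,0.01,0,-1,0,0,0,0,-1],
)

```text
clock: 27.6
position: [0.5018, 0.2852, 0.0195]
tcp_rot: [0.322, 0.947, -0.0, -0.0]
wrist_force: [-4.6, -1.7, 6.6]
width: 0.0336
finger_force: 41.2
```

Contact. I'll release and lift.

Request:
drive_tool(
  plan=[0,0,-0.01,0,-1,0,0,0,0,-1,0,0,0,0,0,0,0,0,0,0.5,0,0,0,0,1],
)

```text
clock: 28.1
position: [0.5015, 0.2851, 0.019]
tcp_rot: [0.322, 0.947, -0.0, -0.0]
wrist_force: [-0.9, -0.4, 1.2]
width: 0.07
finger_force: 0.0
```

Request:
drive_tool(
  plan=[0,0,0,0,1,0,0,0,0,1,0,0,0,0,1,0,0,0,0,1,0,0,0,0,1],
)

```text
clock: 28.6
position: [0.5015, 0.2851, 0.0192]
tcp_rot: [0.322, 0.947, -0.0, -0.0]
wrist_force: [0.7, -0.7, -0.1]
width: 0.0854
finger_force: 0.0
```

Request:
drive_tool(
  plan=[0,0,-0.2,0.0,1,0,0,-0.4,0,1,0,0,-0.4,0,1,0,0,-0.4,0,1,0,0,0,0,1],
)

```text
clock: 29.1
position: [0.5061, 0.2869, 0.1967]
tcp_rot: [0.322, 0.947, 0.005, 0.007]
wrist_force: [0.5, 0.0, -0.3]
width: 0.0851
finger_force: 0.0
```

```bash
python3 - <<'E'
from h import *
o,_=snap('wrist','w9'); print(o['position'],o['width'],locate('objective','wrist',o,.008),locate('ring','wrist',o,.008),locate('eyepiece','wrist',o,.008),locate('cap','wrist',o))
plan([(.4345,.0735,.15,2.4848,1)])
E
```

```text
[0.50614215 0.28690061 0.19670973] 0.08509435141439381 [(0.9, array([0.5655, 0.2395]), array([ 0.1, -0.1, -0.8,  0.8]), array([302., 329., 228., 262.]))] [(0.74, array([0.626 , 0.1933]), array([-0.1,  0.1, -1.1,  1.2]), array([296., 336., 278., 316.]))] [(0.92, array([0.5023, 0.2881]), array([ 0.3, -0.3, -0.3,  0.3]), array([296., 334., 154., 198.]))] [(0.71, array([0.4339, 0.0743]), array([-1.3,  1.4, -1.2,  1.3]), array([111., 149., 216., 250.]))]
[-0.13, -0.35, 0.06, 0.0, 1.0, -0.13, -0.34, 0.06, 0.0, 1.0, -0.13, -0.35, 0.06, 0.0, 1.0, -0.12, -0.34, 0.06, 0.0, 1.0, -0.13, -0.35, 0.05, 0.0, 1.0]
end [0.4344 0.0733 0.1501] 2.485
```

View pics/w9.png

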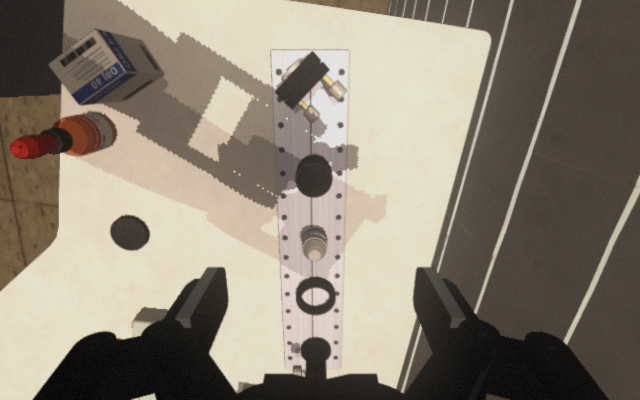

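Request:
drive_tool(
  plan=[-0.13,-0.35,0.06,0.0,1.0,-0.13,-0.34,0.06,0.0,1.0,-0.13,-0.35,0.06,0.0,1.0,-0.12,-0.34,0.06,0.0,1.0,-0.13,-0.35,0.05,0.0,1.0],
)

```text
clock: 29.85
position: [0.4335, 0.0726, 0.1499]
tcp_rot: [0.322, 0.947, -0.001, -0.002]
wrist_force: [0.3, -0.5, -0.1]
width: 0.0854
finger_force: 0.0
```

Request:
drive_tool(
  plan=[0,0,0.2,0.0,1,0,0,0.1,0,1,0,0,0,0,1,0,0,0,0,1],
)

```text
clock: 30.25
position: [0.4354, 0.0745, 0.1158]
tcp_rot: [0.322, 0.947, -0.0, -0.001]
wrist_force: [-0.4, -0.4, -0.0]
width: 0.0856
finger_force: 0.0
```

```bash
python3 - <<'E'
from h import *
o,_=snap('wrist'); print(o['position'],o['width']); l=locate('cap','wrist',o); print(l)
e=l[0][1]; plan([(*e,.04,2.4848,1),(*e,-.006,2.4848,1)])
E
```

```text
[0.43544053 0.07445687 0.11581167] 0.08561910755314091
[(0.87, array([0.4347, 0.0749]), array([-0. ,  0. , -0.9,  1. ]), array([293., 344., 170., 219.]))]
[0.01, 0.0, 0.32, 0.01, 1.0, 0.0, -0.01, 0.32, 0.01, 1.0, 0.0, 0.0, 0.19, 0.0, 1.0, 0.0, 0.0, 0.19, 0.0, 1.0]
end [ 0.4347  0.0743 -0.0054] 2.484
```

Request:
drive_tool(
  plan=[0.01,0.0,0.32,0.0,1.0,0.0,0,0.32,0.0,1.0,0.0,0.0,0.19,0.0,1.0,0.0,0.0,0.19,0.0,1.0,0,0,0,0,1],
)

```text
clock: 30.85
position: [0.4328, 0.0752, -0.0081]
tcp_rot: [0.322, 0.947, -0.001, -0.003]
wrist_force: [-0.7, -0.6, -0.7]
width: 0.0854
finger_force: 0.0
```

Request:
drive_tool(
  plan=[0,0,0,0,1,0,0,0,0,1],
)

```text
clock: 31.05
position: [0.4364, 0.0747, -0.0043]
tcp_rot: [0.322, 0.947, 0.0, 0.002]
wrist_force: [0.7, -0.1, -0.1]
width: 0.0855
finger_force: 0.0
```

Request:
drive_tool(
  plan=[0,0,0,0,-1,0,0,0,0,-1,0,0,0,0,-1,0,0,0,0,-1],
  squeeze=30,
)

```text
clock: 31.45
position: [0.4352, 0.0745, -0.005]
tcp_rot: [0.322, 0.947, 0.0, 0.0]
wrist_force: [-1.2, 0.2, 5.8]
width: 0.0391
finger_force: 29.5
```

Request:
drive_tool(
  plan=[0,0,-0.1,0,-1,0,0,-0.3,0,-1,0,0,-0.4,0,-1,0,0,-0.4,0,-1,0,0,-0.4,0,-1],
)

```text
clock: 31.95
position: [0.4341, 0.0746, 0.1885]
tcp_rot: [0.322, 0.947, 0.0, 0.0]
wrist_force: [1.1, -1.3, -0.1]
width: 0.039
finger_force: 30.3
```

```bash
python3 - <<'E'
from h import *
plan([(.6249,.1917,.19,2.4848,-1),(.6249,.1917,.05,2.4848,-1)])
E
```

```text
[-0.13, 0.35, 0.0, 0.0, -1.0, -0.13, 0.35, 0.0, 0.0, -1.0, -0.13, 0.35, 0.0, 0.0, -1.0, -0.14, 0.35, -0.01, 0.0, -1.0, -0.13, 0.34, 0.0, 0.0, -1.0]
[0.0, 0.0, 0.29, 0.0, -1.0, 0.0, 0.0, 0.29, 0.0, -1.0, 0.0, 0.0, 0.29, 0.0, -1.0, 0.0, 0.0, 0.29, 0.0, -1.0]
end [0.6243 0.1916 0.0505] 2.485
```

Request:
drive_tool(
  plan=[-0.13,0.35,0.0,0.0,-1.0,-0.13,0.35,0.0,0.0,-1.0,-0.13,0.35,0.0,0.0,-1.0,-0.14,0.35,-0.01,0.0,-1.0,-0.13,0.34,0.0,0.0,-1.0],
)

```text
clock: 32.45
position: [0.6263, 0.1927, 0.1881]
tcp_rot: [0.322, 0.947, 0.0, 0.0]
wrist_force: [-0.1, -0.3, -0.0]
width: 0.0386
finger_force: 30.3
```

Request:
drive_tool(
  plan=[0.0,0.0,0.29,0.0,-1.0,0.0,0.0,0.29,0.0,-1.0,0.0,0.0,0.29,0.0,-1.0,0.0,0.0,0.25,0.0,-1.0,0,0,0,0,-1],
)

```text
clock: 32.95
position: [0.6206, 0.1909, 0.0475]
tcp_rot: [0.322, 0.947, -0.003, -0.005]
wrist_force: [-0.9, 0.2, -0.2]
width: 0.039
finger_force: 30.4
```

Request:
drive_tool(
  plan=[0,0,0,0,-1],
)

```text
clock: 33.05
position: [0.6248, 0.1916, 0.0533]
tcp_rot: [0.322, 0.947, -0.0, -0.0]
wrist_force: [0.7, 0.2, 0.8]
width: 0.0388
finger_force: 30.4
```

```bash
python3 - <<'E'
from h import *
o,im=snap('wrist','w10'); print(o['position'],locate('cap','wrist',o,o['position'][2]+.005),locate('ring','wrist',o,.008))
plan([(.6249,.1917,.03,2.4848,-1),(.6249,.1917,.018,2.4848,-1)])
E
```

```text
[0.62482741 0.19160769 0.05326529] [(0.95, array([0.6254, 0.1934]), array([-3. ,  3. , -1.5,  2.1]), array([280., 362., 230., 310.]))] [(0.86, array([0.619 , 0.1987]), array([ -1. ,   1. , -13.9,  15.5]), array([283., 360., 193., 243.]))]
[0.012, -0.011, 0.216, 0.0, -1.0, 0.0, 0.0, 0.1, 0.0, -1.0]
end [0.6249 0.1917 0.0181] 2.485
```

View pics/w10.png

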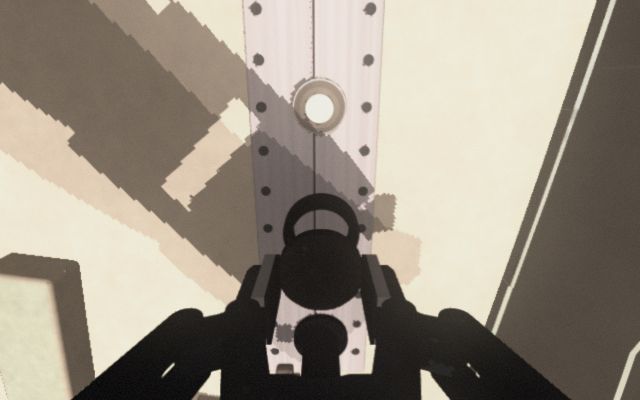

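The cap is held flat at (321,270), lined up with the ring at (321,220). I'll lower it on.

Request:
drive_tool(
  plan=[0,0,0.2,0,-1,0,0,0.08,0,-1,0,0,0,0,-1,0,0,0.01,0,-1,0,0,0,0,-1],
)

```text
clock: 33.7
position: [0.6257, 0.1918, 0.0191]
tcp_rot: [0.322, 0.947, 0.0, 0.001]
wrist_force: [-0.9, -0.2, -0.3]
width: 0.039
finger_force: 30.4
```

Request:
drive_tool(
  plan=[0,0,0.01,0,-1,0,0,0,0,-1],
)

```text
clock: 33.9
position: [0.6252, 0.1917, 0.0173]
tcp_rot: [0.322, 0.947, 0.0, 0.0]
wrist_force: [-0.7, -0.1, 0.8]
width: 0.0387
finger_force: 30.4
```

Request:
drive_tool(
  plan=[0,0,0.008,0,-1,0,0,0,0,-1],
)

```text
clock: 34.1
position: [0.6252, 0.1916, 0.0161]
tcp_rot: [0.322, 0.947, 0.0, 0.0]
wrist_force: [0.3, -0.3, 0.8]
width: 0.0392
finger_force: 30.5
```

Request:
drive_tool(
  plan=[0,0,0,0,0.2,0,0,0,0,0.5,0,0,0,0,1,0,0,0,0,1,0,0,0,0,1],
)

```text
clock: 34.6
position: [0.6249, 0.1916, 0.0158]
tcp_rot: [0.322, 0.947, -0.0, -0.0]
wrist_force: [-0.3, -0.2, 0.2]
width: 0.0853
finger_force: 0.0
```

Request:
drive_tool(
  plan=[0,0,0,0,1,0,0,-0.2,0,1,0,0,-0.4,0,1,0,0,-0.4,0,1,0,0,-0.4,0,1],
)

```text
clock: 35.1
position: [0.6245, 0.1916, 0.1853]
tcp_rot: [0.322, 0.947, -0.0, -0.0]
wrist_force: [0.9, -0.6, 0.2]
width: 0.0857
finger_force: 0.0
```

Request:
drive_tool(
  plan=[0.4,0,-0.1,0,1,0.2,0,0,0,1,0,0,0,0,1,0,0,0,0,1],
)

```text
clock: 35.5
position: [0.5676, 0.2357, 0.1958]
tcp_rot: [0.322, 0.947, -0.0, 0.0]
wrist_force: [-0.3, 0.8, -0.2]
width: 0.0854
finger_force: 0.0
```

```bash
python3 - <<'E'
from h import *
o,im=snap('wrist','w11'); print(o['position'],np.abs(o['qd']).max())
for n,z in dict(objective=.008,ring=.008,eyepiece=.008,cap=.022).items(): print(n,locate(n,'wrist',o,z))
E
```

```text
[0.56763532 0.23569347 0.1958203 ] 0.022173953299483556
objective [(0.94, array([0.5645, 0.2396]), array([-0.6,  0.6, -0.7,  0.8]), array([306., 334., 157., 189.]))]
ring [(0.85, array([0.616 , 0.2013]), array([ -0.9,   0.9, -11. ,  11.6]), array([300., 342., 216., 238.]))]
eyepiece [(0.68, array([0.5019, 0.2878]), array([-0.4,  0.4, -0.3,  0.4]), array([300., 340.,  68., 110.]))]
cap [(0.8, array([0.6258, 0.1938]), array([ 0.2, -0.2, -0.4,  0.4]), array([301., 341., 223., 261.]))]
```

View pics/w11.png

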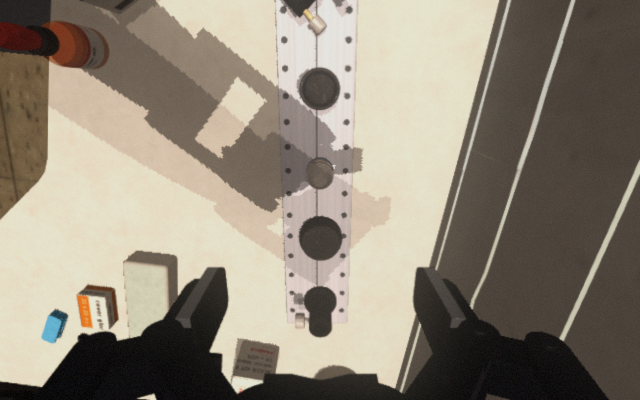

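The cap sits flat on the ring at (320,240). The objective is at (320,173) and the eyepiece at (320,89), both standing on the line, and the gripper is clear. I'll hand the job in.

```bash
python3 -c "
from plant import r
print(r.close_job())"
```

```text
the job is handed in; nothing more can be done
None
```

The job is handed in at about 35 s: objective, eyepiece and ring stand on the plate's centre line at the asked spacing, the cap lies flat and centred on the ring, everything is released, and the bottle and carton were left where they stood; the hand-in gave no verdict.

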